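Confirm the bottles at the check-in docks in order of use

ROBOT

A 7-joint arm with a two-finger parallel gripper is mounted at the origin on a cart in front of the work surface, level with it; the furniture and walls round the work are solid. World frame = base frame: x ahead of the robot, y to its left, z up, the work surface at z = 0. Lengths are in m, angles in rad, forces in N, time in s.
With the tool pointing down it reaches from about 0.4 to 0.875 m from the base axis. Payload 4.4 kg.
Tool frame: the origin (TCP) lies at the very end of the fingers, on their centre line; the grasp point (between the pads) lies 19 mm behind it (bot.tcp_to_grasp is the distance from the TCP to the grasp point, in m); z points along the fingers, y is the line along which they close (so a half turn about z gives the same grasp; the last joint's range is limited). The gripper opens to 85 mm and grips with 20 to 120 N. Pads are 22 mm wide; open, the fingers measure 114 mm over their backs; the gripper's body (76 mm by 85 mm) begins 54 mm behind the grasp point. The pads swing forward as they close: fully open they stand 13 mm farther back than shut.
Start: joints at [-1.219, 0.628, 0.038, 1.517, -0.027, 0.996, -0.02], TCP at [0.264, 0.594, 0.231] pointing down, gripper open.
Joint ranges: [-3.06, 3.06], [-0.37, 2.12], [-1.25, 1.32], [0.18, 2.47], [-1.1, 4.24], [0.23, 1.98], [-2.94, 2.94]. Speed limits (rad/s): [2.57, 2.57, 3.14, 3.14, 3.14, 3.14, 3.14].

INTERFACE

Orientations are given as a unit quaternion [w, x, y, z].
In Python, from workcell import get_state, imaging, bot gives the robot as it stands. The module is installed in compiled form; this text tells all that it offers.
- The arm moves only by the tool apply_moves, never from a script. Its argument "increments" is text: rows parted by semicolons, each of 5 numbers parted by spaces: the closure, from -1 (fully open) to 1 (shut), so that 0 is half open, then the shift along the tool's x, y, z as a fraction of full scale, then the turn about the tool's z as a fraction of full scale. A call has exactly 10 rows; each row shifts and turns the commanded pose from where the row before left it, along the tool's axes as they then stand; what a row does not reach is not made up. Full scale, the value 1, is 0.2 m for a shift and 45 degrees for a turn. A row lasts 1/10 s, in which the tool goes at most 50 mm and 8.59 degrees, less where a joint would pass 70% of its speed; a pose out of reach is approached as far as the arm can. A call with a number of a shift or a turn outside -1 to 1 is refused whole. A call with a gripper value outside its range is refused whole. The fingers move at their own pace and stop on an object; "squeeze" is the grip in N (left out, the last holds). Time passes only in rows, so rows that do not move let the fingers close, or fill a call up. It gives the time, the measured TCP pose, the force, the opening and the grip force at its end, in the units of the state.
- get_state(): the state, without advancing time (a new reading comes with each control period).
- imaging.snapshot(name): name is "scene" or "top"; returns a dict with "color" (480x640x3 uint8, blue, green, red), "fov_y" (degrees; the focal length in pixels is half the picture's height over the tangent of half this angle, whatever the lens; pixels are square), "cx", "cy" (the principal point, pixels), "world_to_cam" (4x4, takes a point from world to camera coordinates). Camera axes: x right, y down, z forward; pixel columns grow to the right and rows downward; lengths in m; the calibration is good to about 2 mm. A picture is of the moment at which its call begins. There is no depth.
- bot.hand_in(): hands the job in; it is judged then, once.
The state is a dict: "t": time; "q": joint angles; "dq": joint speeds; "joint_torque": joint torques, N m; "tool_pos": TCP position; "ee_rot": TCP orientation; "force": force on the tool from outside, world axes, zero at the start; "torque": the same for the moment, N m; "gripper_width": opening from 0.0 (shut) to 1.0 (fully open); "grasp_force": force on a finger pad.
Only numpy, scipy, OpenCV 4.12 (cv2) and the standard library are available. Lean on these libraries where they do the work, as an engineer would, in place of code of your own. Each camera call takes 0.05 s, during which the arm holds its last target. There are 200 camera calls.

TASK

Check in the chemicals for the next run, in their order of use: with a fingertip, lightly press in the orange button in front of the large brown bottle, then the one in front of the large white bottle, then the one in front of the small brown bottle; each button stays down when pressed. Leave the button in front of the empty beaker alone, and do not pick up or shift any of the bottles or the beaker.

Things in the scene. Friction and masses are not known exactly. Their poses are not given: they have to be found in the camera images.
- button_amber_top (a point): centre of the flat top of the orange push button (29 mm across) on the dock where the large brown bottle stands. With the button out its top is 54 mm above the worktop and 26 mm above its fixed black collar (46 mm across at the foot). The button moves straight down, 10 mm at most, against a steady 3 N or so, and stays where it is left; once fully in, its sprung cap gives up to 8 mm more, from about 5 N to 12 N, before the hard stop, and springs back when let go
- button_amber (a joint): how far that button is pressed in, m: 0 out, 0.010 fully in
- dock_amber: fixed grey dock plate, 210 x 84 x 8 mm, standing on the worktop; origin at the centre of its underside, x along its length, away from the robot. Its button is at x = -65 mm, y = 0; the large brown bottle stands on the black pad (8 mm up) at about x = +55 mm, y = 0. The docks lie side by side, roughly parallel
- amber_bottle: large brown glass bottle with a black cap, 62 mm across, 128 mm tall; loose; origin at the centre of its underside, z nearly up (within 0.06 rad)
- button_white_top (a point): centre of the flat top of the orange push button (29 mm across) on the dock where the large white bottle stands. With the button out its top is 54 mm above the worktop and 26 mm above its fixed black collar (46 mm across at the foot). The button moves straight down, 10 mm at most, against a steady 3 N or so, and stays where it is left; once fully in, its sprung cap gives up to 8 mm more, from about 5 N to 12 N, before the hard stop, and springs back when let go
- button_white (a joint): how far that button is pressed in, m: 0 out, 0.010 fully in
- dock_white: fixed grey dock plate, 210 x 84 x 8 mm, standing on the worktop; origin at the centre of its underside, x along its length, away from the robot. Its button is at x = -65 mm, y = 0; the large white bottle stands on the black pad (8 mm up) at about x = +55 mm, y = 0. The docks lie side by side, roughly parallel
- white_bottle: large white bottle with a blue cap, 66 mm across, 135 mm tall; loose; origin at the centre of its underside, z nearly up (within 0.06 rad)
- button_small_top (a point): centre of the flat top of the orange push button (29 mm across) on the dock where the small brown bottle stands. With the button out its top is 54 mm above the worktop and 26 mm above its fixed black collar (46 mm across at the foot). The button moves straight down, 10 mm at most, against a steady 3 N or so, and stays where it is left; once fully in, its sprung cap gives up to 8 mm more, from about 5 N to 12 N, before the hard stop, and springs back when let go
- button_small (a joint): how far that button is pressed in, m: 0 out, 0.010 fully in
- dock_small: fixed grey dock plate, 210 x 84 x 8 mm, standing on the worktop; origin at the centre of its underside, x along its length, away from the robot. Its button is at x = -65 mm, y = 0; the small brown bottle stands on the black pad (8 mm up) at about x = +55 mm, y = 0. The docks lie side by side, roughly parallel
- small_bottle: small brown bottle with a white cap, 28 mm across, 62 mm tall; loose; origin at the centre of its underside, z nearly up (within 0.06 rad)
- button_beaker_top (a point): centre of the flat top of the orange push button (29 mm across) on the dock where the empty beaker stands. With the button out its top is 54 mm above the worktop and 26 mm above its fixed black collar (46 mm across at the foot). The button moves straight down, 10 mm at most, against a steady 3 N or so, and stays where it is left; once fully in, its sprung cap gives up to 8 mm more, from about 5 N to 12 N, before the hard stop, and springs back when let go
- button_beaker (a joint): how far that button is pressed in, m: 0 out, 0.010 fully in
- dock_beaker: fixed grey dock plate, 210 x 84 x 8 mm, standing on the worktop; origin at the centre of its underside, x along its length, away from the robot. Its button is at x = -65 mm, y = 0; the empty beaker stands on the black pad (8 mm up) at about x = +55 mm, y = 0. The docks lie side by side, roughly parallel
- empty_beaker: empty clear beaker, 56 mm across, 65 mm tall; loose; origin at the centre of its underside, z nearly up (within 0.06 rad)
Mind the look-alikes: they are no part of the job. There is more than one size of the empty_beaker; the one meant has the size given above.

How it is judged:
By the outcome, as a careful person would: the job done as asked, in the order asked, and still so for the second after the job is handed in, with the robot touching nothing.
It also fails if it takes over 48 s, if anything falls off the work surface, if the arm or the gripper's body presses on something with over 40 N, if the wrist force passes 120 N, or if a joint passes its speed limit or range.

## Working session

There is one attempt and no reset: what is moved stays moved. The work goes in short steps, Python scripts to look and compute and a tool call to move; the robot and the scene stay as the last step left them, time stands still between calls to the robot, and variables do not carry over. Pictures are saved under pics/ and viewed, at most 10 in all, crops included, and the job is handed in when it is done.

Besides the shell and the picture viewer there is one more tool, called after "Call:" by a JSON object that holds its "name" and its "arguments", one argument or row to a line. apply_moves: Moves the arm, as the interface text tells. Shift numbers are shares of 0.2 m and turn numbers shares of 45 degrees, none past 1 either way. Its arguments: {"type":"object","properties":{"increments":{"type":"string"},"squeeze":{"type":"number"}},"required":["increments"]}

```bash
mkdir -p pics; python3 - <<'E'
from workcell import get_state, imaging, bot
import cv2,pickle
d={}
for n in("scene","top"):
    s=imaging.snapshot(n); d[n]=s; cv2.imwrite(f"pics/{n}0.png",s["color"]); print(n,s["fov_y"],s["cx"],s["cy"],s["world_to_cam"].round(3).tolist())
pickle.dump(d,open("d.pkl","wb"))
s=get_state();print(s["t"],s["tool_pos"],s["ee_rot"],s["force"],s["gripper_width"])
E
```

```text
scene 47.77654764328354 319.47996214424717 234.64463663571047 [[0.693, -0.721, 0.024, -0.36], [-0.272, -0.291, -0.917, 0.191], [0.668, 0.629, -0.398, 0.764], [0.0, 0.0, 0.0, 1.0]]
top 48.082466443258085 323.7703575401345 236.74160408947458 [[0.106, -0.994, -0.0, -0.046], [-0.973, -0.104, -0.204, 0.516], [0.203, 0.022, -0.979, 0.975], [0.0, 0.0, 0.0, 1.0]]
0.1 [0.26350317 0.59356442 0.23048923] [-1.65896540e-04  2.07389956e-01  9.78257966e-01 -8.54603508e-04] [-0.55870786 -0.34469387 -0.40797763] 0.9956985115619709
```

View pics/scene0.png

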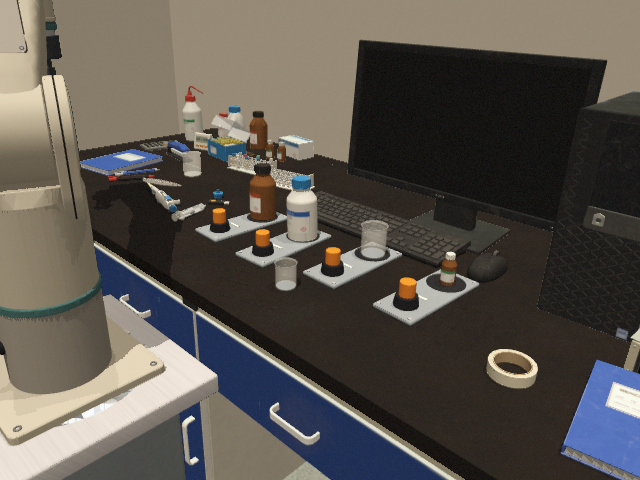

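View pics/top0.png

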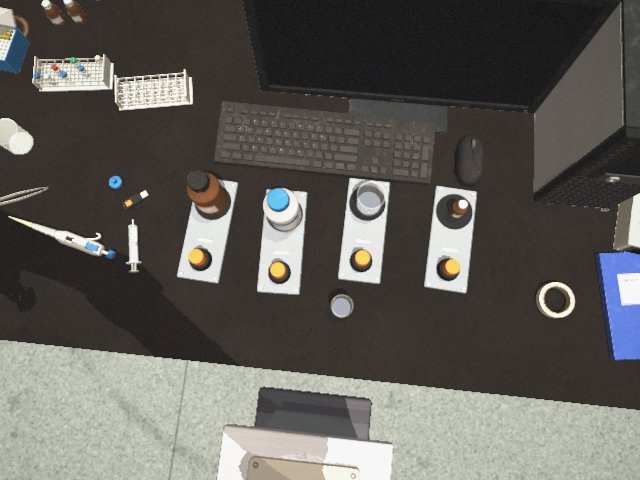

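The scene and top views show four docks. In the top view, from left to right, the buttons are large brown (199,257), large white (279,271), beaker (362,260) and small brown (451,267). The beaker's button is third and must be left alone.

```bash
cat > m.py <<'E'
import cv2,numpy as np
def f(s): return 240/np.tan(np.radians(s["fov_y"]/2))
def ray(s,u,v,z):
    T=s["world_to_cam"];R=T[:3,:3];c=-R.T@T[:3,3]
    d=R.T@np.array([(u-s["cx"])/f(s),(v-s["cy"])/f(s),1]);return c+d*(z-c[2])/d[2]
def proj(s,p):
    q=s["world_to_cam"][:3,:3]@p+s["world_to_cam"][:3,3];return np.array([s["cx"]+f(s)*q[0]/q[2],s["cy"]+f(s)*q[1]/q[2]])
E
python3 - <<'E'
import pickle,cv2,numpy as np
from m import *
d=pickle.load(open("d.pkl","rb"))
tiles=[]
for n in("top","scene"):
    s=d[n]; im=s["color"];h=cv2.cvtColor(im,cv2.COLOR_BGR2HSV)
    m=cv2.inRange(h,(5,170,120),(22,255,255))
    k,l,st,ce=cv2.connectedComponentsWithStats(m)
    for i in range(1,k):
        if 60<st[i,4]<900:
            x,y,w,hh=st[i,:4]; px=(l==i); v=h[...,2][px]
            t,_=cv2.threshold(v.reshape(-1,1),0,255,cv2.THRESH_OTSU)
            ys,xs=np.where(px&(h[...,2]>t)); c=(xs.mean(),ys.mean())
            print(n,st[i],ce[i].round(1),t,len(xs),np.round(c,1),ray(s,*c,.054).round(4))
            c0=ce[i].astype(int);tiles.append(cv2.resize(im[c0[1]-20:c0[1]+20,c0[0]-20:c0[0]+20],(195,195),interpolation=0))
g=[np.hstack(tiles[i:i+4]) for i in range(0,len(tiles)//4*4,4)]
cv2.imwrite("pics/t.png",np.vstack(g))
E
```

```text
scene [250 176  25  11 169] [262.6 181.3] 132.0 106 [261.3 181.6] [0.6578 0.342  0.054 ]
scene [212 208  14  16 185] [218.8 215.2] 191.0 48 [218.6 210.1] [0.4543 0.2492 0.054 ]
scene [256 229  14  18 213] [262.1 237.1] 198.0 60 [262.1 231.8] [0.4451 0.091  0.054 ]
scene [325 247  16  19 250] [332.5 255.8] 202.0 73 [332.7 250. ] [ 0.4856 -0.0662  0.054 ]
scene [399 277  17  22 324] [407.  287.5] 204.0 98 [407.7 281.2] [ 0.4862 -0.238   0.054 ]
```

View pics/t.png

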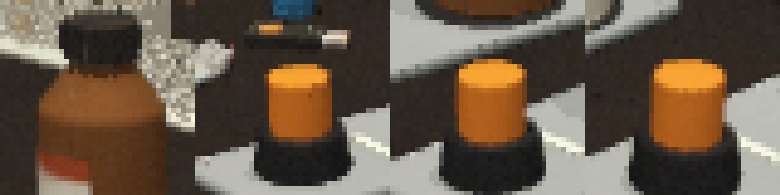

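The crops show scene-view buttons with the lit top face clearly brighter than the side. The first tile is the bottle. The top view needs a wider hue range.

```bash
python3 - <<'E'
import pickle,cv2,numpy as np
from m import *
d=pickle.load(open("d.pkl","rb"))
s=d["top"]; im=s["color"];h=cv2.cvtColor(im,cv2.COLOR_BGR2HSV)
print(h[257,199],h[271,279],h[267,451])
m=cv2.inRange(h,(5,150,195),(30,255,255))
k,l,st,ce=cv2.connectedComponentsWithStats(m)
for i in range(1,k):
    if st[i,4]>80: print(st[i],ce[i].round(1),ray(s,*ce[i],.054).round(4))
E
```

```text
[ 23 155 247] [ 24 150 247] [ 24 153 247]
[189 249  15  15 170] [195.9 256.2] [0.4545 0.2459 0.054 ]
[355 250  15  16 156] [361.9 256.7] [ 0.487  -0.0671  0.054 ]
[445 259  15  16 169] [452.1 266.4] [ 0.4868 -0.2379  0.054 ]
[270 262  16  16 173] [277.1 269.2] [0.4463 0.09   0.054 ]
```

Call:
{"name": "apply_moves", "arguments": {
  "increments": "1 -0.1 -0.08 0 0; 1 -0.17 -0.13 0 0; 1 -0.17 -0.13 0 0; 1 -0.17 -0.13 0 0; 1 -0.17 -0.13 0 0; 1 -0.17 -0.13 0.1 0; 1 -0.17 -0.13 0.13 0; 1 -0.17 -0.13 0.13 0; 1 -0.17 -0.12 0.13 0; 1 -0.115 -0.084 0.13 0",
  "squeeze": 20
}}

```text
t: 1.1
tool_pos: [0.456, 0.2449, 0.1064]
ee_rot: [0.0, 0.209, 0.978, -0.001]
force: [1.1, 0.0, -0.3]
gripper_width: 0.006
grasp_force: 0.0
```

```bash
cat > look.py <<'E'
import sys,cv2,numpy as np
from workcell import get_state,imaging
from m import *
s=get_state();p=np.array(s["tool_pos"]);print(s["t"],p.round(4),np.round(s["ee_rot"],4),np.round(s["force"],2),s["gripper_width"])
o=[]
for n in("scene","top"):
    a=imaging.snapshot(n);u=proj(a,p);im=a["color"];x,y=np.clip(u.astype(int),[50,50],[590,430])
    c=cv2.resize(im[y-50:y+50,x-50:x+50],(400,400),interpolation=cv2.INTER_CUBIC)
    print(n,u.round(1),"crop origin",x-50,y-50,"x4");o.append(c)
cv2.imwrite(f"pics/{sys.argv[1]}.png",np.hstack(o))
E
python3 look.py a1
```

```text
1.1 [0.456  0.2449 0.1064] [ 4.000e-04  2.088e-01  9.780e-01 -5.000e-04] [ 1.15  0.03 -0.3 ] 0.00566202666988745
scene [219.2 188. ] crop origin 169 137 x4
top [189.8 250.5] crop origin 139 200 x4
```

View pics/a1.png

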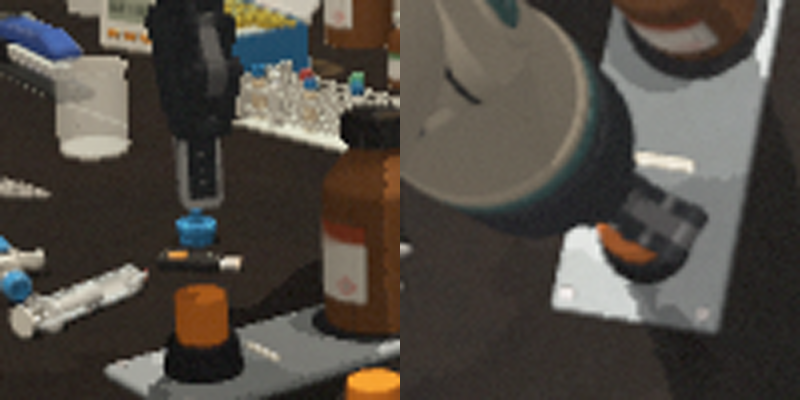

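The fingertip is right above the large brown bottle's button, at scene pixel (219,188) with the button top at (219,210). Now I press slowly.

Call:
{"name": "apply_moves", "arguments": {
  "increments": "1 0.012 0.009 0.06 0; 1 0 0 0.06 0; 1 0 0 0.06 0; 1 0 0 0.05 0; 1 0 0 0.02 0; 1 0 0 0.02 0; 1 0 0 0.02 0; 1 0 0 0.02 0; 1 0 0 0.01 0; 1 0 0 0.005 0"
}}

```text
t: 2.2
tool_pos: [0.4528, 0.251, 0.0425]
ee_rot: [-0.0, 0.207, 0.978, 0.0]
force: [-3.0, 1.1, 6.3]
gripper_width: 0.001
grasp_force: 3.0
```

Call:
{"name": "apply_moves", "arguments": {
  "increments": "1 0 0 0.005 0; 1 0 0 0 0; 1 0 0 -0.1 0; 1 0 0 -0.1 0; 1 0 0 -0.1 0; 1 -0.059 -0.15 0 0; 1 -0.059 -0.15 0 0; 1 -0.059 -0.15 0 0; 1 -0.059 -0.15 0 0; 1 -0.058 -0.148 0 0"
}}

```text
t: 3.2
tool_pos: [0.4468, 0.0886, 0.1015]
ee_rot: [0.001, 0.208, 0.978, 0.0]
force: [0.8, 0.3, 0.0]
gripper_width: 0.0
grasp_force: 0.0
```

Call:
{"name": "apply_moves", "arguments": {
  "increments": "1 0 0 0 0; 1 0 0 0 0; 1 0 0 0 0; 1 0 0 0 0; 1 0 0 0 0; 1 0 0 0 0; 1 0 0 0 0; 1 0 0 0 0; 1 0 0 0 0; 1 0 0 0 0"
}}

```text
t: 4.2
tool_pos: [0.4462, 0.0902, 0.1014]
ee_rot: [-0.0, 0.207, 0.978, -0.0]
force: [0.2, -0.3, 0.2]
gripper_width: -0.001
grasp_force: 0.0
```

```bash
python3 look.py w1
```

```text
4.2 [0.4462 0.0902 0.1014] [-0.      0.2074  0.9783 -0.    ] [ 0.19 -0.27  0.16] -0.0007793352759217797
scene [262.3 209.9] crop origin 212 159 x4
top [274.7 265.4] crop origin 224 215 x4
```

View pics/w1.png

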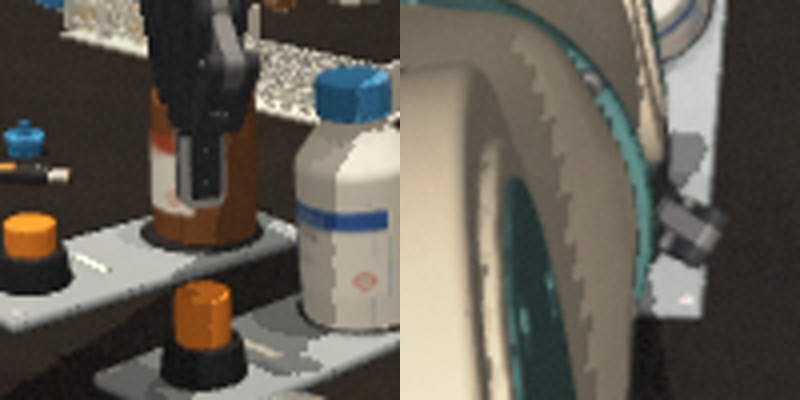

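The amber button, at crop (30,235), is now visibly shorter, so it is pressed. The tip is centred above the white bottle's button.

Call:
{"name": "apply_moves", "arguments": {
  "increments": "1 0 0 0.06 0; 1 0 0 0.06 0; 1 0 0 0.06 0; 1 0 0 0.04 0; 1 0 0 0.02 0; 1 0 0 0.02 0; 1 0 0 0.02 0; 1 0 0 0.01 0; 1 0 0 0.01 0; 1 0 0 0 0"
}}

```text
t: 5.3
tool_pos: [0.4459, 0.0901, 0.0416]
ee_rot: [-0.0, 0.207, 0.978, -0.0]
force: [-2.5, -1.6, 6.6]
gripper_width: 0.0
grasp_force: 3.4
```

Call:
{"name": "apply_moves", "arguments": {
  "increments": "1 0 0 0.005 0; 1 0 0 0 0; 1 0 0 -0.1 0; 1 0 0 -0.1 0; 1 0 0 -0.12 0; 1 -0.085 -0.142 0 0; 1 -0.085 -0.142 0 0; 1 -0.085 -0.142 0 0; 1 -0.085 -0.142 0 0; 1 -0.085 -0.142 0 0"
}}

```text
t: 6.3
tool_pos: [0.467, -0.0755, 0.1046]
ee_rot: [0.001, 0.207, 0.978, 0.0]
force: [-0.3, -0.1, -0.2]
gripper_width: 0.003
grasp_force: 0.0
```

Call:
{"name": "apply_moves", "arguments": {
  "increments": "1 -0.085 -0.142 0 0; 1 -0.085 -0.142 0 0; 1 -0.085 -0.142 0 0; 1 -0.085 -0.142 0 0; 1 -0.085 -0.142 0 0; 1 0 0 0 0; 1 0 0 0 0; 1 0 0 0 0; 1 0 0 0 0; 1 0 0 0 0"
}}

```text
t: 7.3
tool_pos: [0.4866, -0.2371, 0.1044]
ee_rot: [-0.0, 0.206, 0.978, 0.0]
force: [0.8, -0.1, -0.4]
gripper_width: -0.0
grasp_force: 0.0
```

```bash
python3 look.py s1
```

```text
7.3 [ 0.4866 -0.2371  0.1044] [-1.000e-04  2.065e-01  9.785e-01  2.000e-04] [ 0.76 -0.12 -0.42] -0.00020415688757431687
scene [410.1 254.1] crop origin 360 204 x4
top [458.2 262.2] crop origin 408 212 x4
```

View pics/s1.png

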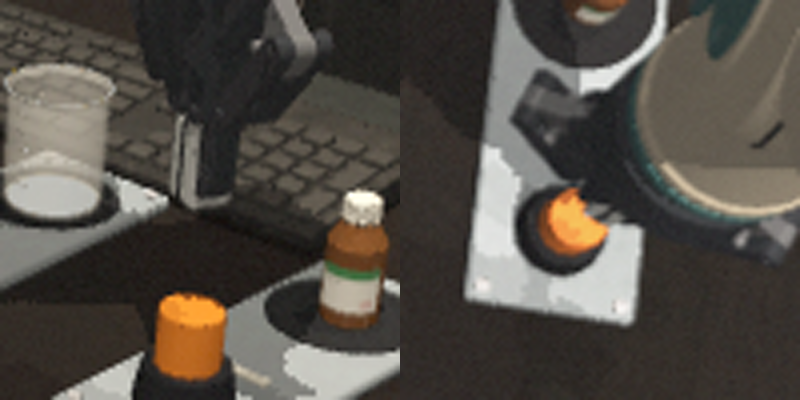

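The tip is over the small brown bottle's button; both camera rays agree with the TCP to about 1 mm.

Call:
{"name": "apply_moves", "arguments": {
  "increments": "1 0 0 0.06 0; 1 0 0 0.06 0; 1 0 0 0.06 0; 1 0 0 0.055 0; 1 0 0 0.02 0; 1 0 0 0.02 0; 1 0 0 0.02 0; 1 0 0 0.01 0; 1 0 0 0.01 0; 1 0 0 0.005 0"
}}

```text
t: 8.4
tool_pos: [0.4857, -0.2381, 0.0407]
ee_rot: [-0.001, 0.207, 0.978, 0.0]
force: [-3.0, 1.4, 8.0]
gripper_width: 0.001
grasp_force: 3.9
```

Call:
{"name": "apply_moves", "arguments": {
  "increments": "1 0 0 0 0; 1 0 0 -0.05 0; 1 0 0 -0.1 0; 1 0 0 -0.15 0; 1 0 0 -0.15 0; 1 0 0 -0.15 0; 1 0 0 -0.1 0; 1 0 0 0 0; 1 0 0 0 0; 1 0 0 0 0"
}}

```text
t: 9.4
tool_pos: [0.4858, -0.2382, 0.1796]
ee_rot: [-0.001, 0.207, 0.978, 0.0]
force: [-0.2, 0.3, 0.3]
gripper_width: -0.005
grasp_force: 0.0
```

```bash
python3 - <<'E'
from workcell import get_state, imaging
import cv2
im=imaging.snapshot("scene")["color"];cv2.imwrite("pics/end.png",cv2.resize(im[150:350,180:500],(800,500),interpolation=cv2.INTER_CUBIC));print(get_state()["force"])
E
```

```text
[-0.0311841   0.68361381 -0.41894786]
```

View pics/end.png

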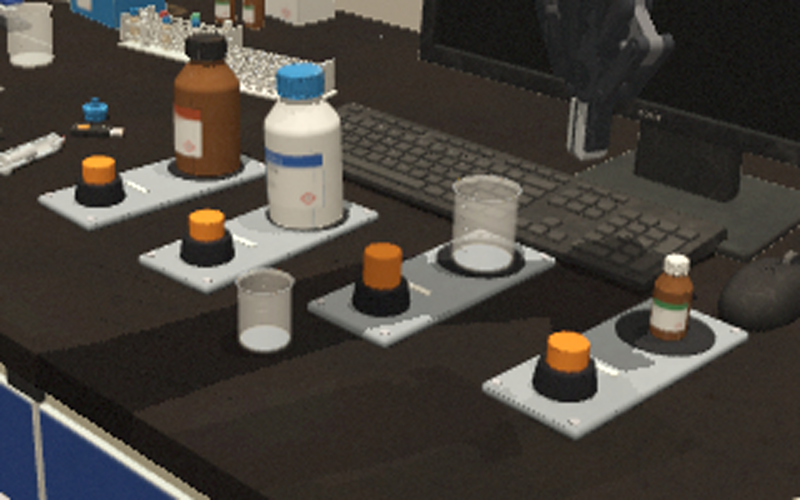

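The three target buttons, at (98,170), (207,225) and (568,350), are down. The beaker's button at (382,268) is still out, and the bottles and beaker haven't moved.

```bash
python3 -c "
from workcell import bot
print(bot.hand_in())"
```

```text
the job is handed in; nothing more can be done
None
```

I pressed the large brown, large white and small brown bottles' buttons fully in, in that order; the last picture shows the beaker's button still out and the bottles and beaker not visibly moved, and the job is handed in.

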